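Set an unmarked step selector by its clicks and lock it

TASK

The step selector on the grey unit has no markings, so turn its black knob anticlockwise all the way to the end stop, then clockwise by exactly four clicks. When it rests on the fourth click, lock the setting by pushing the orange centre pin of the rivet beside it down flush, and leave the other things on the bench as they are.

Things in the scene. Friction and masses are not known exactly. Their poses are not given: they have to be found in the camera images.
- selector_unit: Grey flat enclosure, aluminium top panel, fixed; 130 mm along its x (coaxial sockets at +x), 190 mm along its y, 60 mm tall. Origin: centre of its underside, z up. Knob axis at x=-5, y=+40 mm, rivet at x=-5, y=-50 mm; a flat lock strip (2.4 mm thick, with a 5 mm high rubber shoe) runs between them on the panel.
- selector (a joint): Knob angle, rad: 0 at the anticlockwise end stop, growing clockwise seen from above. Sprung detents every 30 degrees: 0, 0.524, 1.047 ... 4.71 (ten positions; stops 0.02 beyond the first and last). Turning over a click takes about 0.1 N m; let go between two clicks it snaps to the nearer one. Starts between 1.1 and 2.8, settling into the nearest click.
- selector_grip (a point): On the knob's axis, 83 mm above the bench, mid grip bar. Black knob: round skirt 50 mm wide, top 69 mm above the bench; on it an upright bar 46 mm long, 12 mm thick, top 94 mm above the bench. The point turns with the knob: x along the bar, y across its 12 mm; at joint 0 parallel to the unit's x and y. Both bar ends look alike.
- rivet_pin (a joint): How far the rivet's centre pin is pushed in, m: 0 = standing 8 mm proud, 0.008 = flush with the flange (its end stop). Sliding it takes about 5 N; it stays where it is left.
- rivet_pin_top (a point): Centre of the top face of the orange pin (8.4 mm diameter), 71 mm above the bench at the start, moving down with it. The black round flange of the rivet around it is 22 mm across, its top 63 mm above the bench.
- reagent_bottle: Bystander: white bottle with a red cap, 75 mm wide, 164 mm tall; origin at the centre of its underside.
- mask_box: Bystander: white and blue carton of face masks, 91x153x119 mm; origin at the centre of its underside.
- lab_timer: Bystander: small white timer with coloured buttons, 70x66x16 mm; origin at the centre of its underside.
- booklet: Bystander: white booklet, 105x157x6 mm; origin at the centre of its underside.
- consumable_box_1: Bystander: small white and blue carton standing upright, 48x58x87 mm; origin at the centre of its underside.
- tweezers: Bystander: steel tweezers, 122 mm long, lying flat; origin at the centre of its underside.
- cover_glass_box: Bystander: small turquoise carton standing upright, 18x40x60 mm; origin at the centre of its underside.

How it is judged (in metres and radians):
On the way, in this order (a step that is already met when the one before it is completed fails the run):
1. the selector is turned anticlockwise to its end stop (value of joint selector below 0.12 rad), for 0.1 s.
2. the selector is turned clockwise to the fourth click and rests there, the pin still proud (value of joint selector between 1.9444 and 2.2444 rad and value of joint rivet_pin below 0.003 m), for 0.3 s.
3. the rivet's centre pin is pushed flush (value of joint rivet_pin above 0.0065 m and value of joint selector between 1.9444 and 2.2444 rad), for 0.1 s.
At the end, for the whole second after the job is handed in: The selector rests on the fourth click from its anticlockwise end stop (2.094 rad, within 0.15) and the rivet's centre pin is flush with its flange (within 1.5 mm) (all of step 3 and velocity of joint selector between -0.05 and 0.05 rad/s); the robot touches nothing.
It fails at once if a bystander is shifted by more than 25 mm (distance of any of reagent_bottle, mask_box, lab_timer, booklet, consumable_box_1, tweezers, cover_glass_box from where it was at the start of the episode above 0.025 m).
It also fails if it takes over 64 s, if anything falls off the work surface, if the arm or the gripper's body presses on something with over 40 N, if the wrist force passes 120 N, or if a joint passes its speed limit or range.

ROBOT

A 7-joint arm with a two-finger parallel gripper is mounted at the origin on a cart in front of the work surface, level with it; the furniture and walls round the work are solid. World frame = base frame: x ahead of the robot, y to its left, z up, the work surface at z = 0. Lengths are in mm, angles in rad, forces in N, time in s.
With the tool pointing down it reaches from about 400 to 875 mm from the base axis. Payload 4.4 kg.
Tool frame: the origin (TCP) lies at the very end of the fingers, on their centre line; the grasp point (between the pads) lies 19 mm behind it; z points along the fingers, y is the line along which they close (so a half turn about z gives the same grasp; the last joint's range is limited). The gripper opens to 85 mm and grips with 20 to 120 N. Pads are 22 mm wide; open, the fingers measure 114 mm over their backs; the gripper's body (76 mm by 85 mm) begins 54 mm behind the grasp point. The pads swing forward as they close: fully open they stand 13 mm farther back than shut.
Start: joints at [-1.371, 0.628, 0.038, 1.517, -0.027, 0.996, -0.02], TCP at [170.718, 627.195, 231.313] pointing down, gripper open.
Joint ranges: [-3.06, 3.06], [-0.37, 2.12], [-1.25, 1.32], [0.18, 2.47], [-1.1, 4.24], [0.23, 1.98], [-2.94, 2.94]. Speed limits (rad/s): [2.57, 2.57, 3.14, 3.14, 3.14, 3.14, 3.14].

INTERFACE

Orientations are given as [roll, pitch, yaw] about the fixed x, y, z axes, in that order (R = Rz(yaw) Ry(pitch) Rx(roll)).
In Python, from cell import read_state, get_image, camera_params, finish_job gives the robot as it stands.
- The arm moves only by the tool arm_command, never from a script. Its argument "deltas" is a list of rows, each an object of numbers: "dx", "dy", "dz": the shift along the world's x, y, z in m; "yaw": the turn about the world's z in degrees; "jaw": the opening, from 0 (shut) to 1 (fully open). A call has 1 to 20 rows; each row is the pose to reach, as a shift and turn from the pose commanded when the call began; what a row does not reach only later rows make up. A row lasts 1/10 s, in which the tool goes at most 50 mm and 8.59 degrees, less where a joint would pass 70% of its speed; a pose out of reach is approached as far as the arm can. A call with a gripper value outside its range is refused whole. The fingers move at their own pace and stop on an object; the grip force is fixed at half the most. Time passes only in rows, so rows that repeat a pose let the fingers close. It gives the time, the measured TCP pose, the force, the opening and the grip force at its end, in the units of the state.
- read_state(): the state, without advancing time (a new reading comes with each control period).
- get_image(name): name is "scene" or "top" or "wrist"; returns (picture, depth): 420x560x3 uint8, red, green, blue; 420x560 float32, mm along the optical axis (not along the pixel's ray), 0 where there is no reading.
- camera_params(name): a dict with "camera_matrix" (3x3 intrinsics, pixels), "k1" (the pictures are not rectified: a ray, as slopes to the right and down, at radius r is drawn at 1 + k1 r^2 times it, then the intrinsics apply), "extrinsics" (4x4, takes a point from camera to world coordinates). Camera axes: x right, y down, z forward; pixel columns grow to the right and rows downward; lengths in mm; the calibration is good to about 2 mm. A picture is of the moment at which its call begins: read the wrist's pose just before it. camera_params takes no time and is no camera call; for the wrist camera it gives the pose at the moment of the call.
- finish_job(): hands the job in; it is judged then, once.
The state is a dict: "clock": time; "qpos": joint angles; "qd": joint speeds; "tau": joint torques, N m; "eef_pos": TCP position; "tool_rot": TCP orientation; "force": force on the tool from outside, world axes, zero at the start; "torque": the same for the moment, N m; "width": finger opening in mm; "gripper_force": force on a finger pad.
Only numpy, scipy, OpenCV 4.12 (cv2) and the standard library are available. Lean on these libraries where they do the work, as an engineer would, in place of code of your own. Each camera call takes 0.05 s, during which the arm holds its last target. There are 200 camera calls.

## Working session

There is one attempt and no reset: what is moved stays moved. The work goes in short steps, Python scripts to look and compute and a tool call to move; the robot and the scene stay as the last step left them, time stands still between calls to the robot, and variables do not carry over. Pictures are saved under pics/ and viewed, at most 10 in all, crops included, and the job is handed in when it is done.

Besides the shell and the picture viewer there is one more tool, called after "Emit:" as name([rows], argument=value, ...), one row to a line, values as JSON. arm_command: Moves the arm, as the interface text tells. Its arguments: {"type":"object","properties":{"deltas":{"type":"array"}},"required":["deltas"]}

```bash
mkdir -p pics
cat > h.py <<'E'
import numpy as np, cv2
from cell import *
def cam(n):
    p=camera_params(n); im,d=get_image(n); return im,d,p
def world(p,d):
    K=np.array(p["camera_matrix"],float); E=np.array(p["extrinsics"],float)
    h,w=d.shape; v,u=np.mgrid[:h,:w].astype(float)
    k=p["k1"]
    pts=np.stack([u.ravel(),v.ravel()],1)[:,None]
    s=cv2.undistortPoints(pts,K,np.array([k,0,0,0.]))[:,0].reshape(h,w,2)
    P=np.dstack([s[...,0]*d,s[...,1]*d,d])
    return P@E[:3,:3].T+E[:3,3]
E
python3 - <<'E'
from h import *
s=read_state(); print({k:np.round(v,3) for k,v in s.items()})
for n in("top","scene"):
    im,d,p=cam(n); np.savez(n,im=im,d=d,W=world(p,d)); cv2.imwrite(f"pics/{n}0.png",im[...,::-1]); print(n,np.round(p["extrinsics"],2),p["k1"],p["camera_matrix"])
E
```

```text
{'clock': np.float64(0.0), 'qpos': array([-1.371,  0.629,  0.038,  1.518, -0.027,  0.996, -0.02 ]), 'qd': array([-0.001, -0.002, -0.   ,  0.001, -0.   , -0.   , -0.001]), 'tau': array([ 1.0000e-03, -5.6341e+01,  1.2260e+00, -1.9344e+01,  1.1000e-02,
        1.1000e-02, -0.0000e+00]), 'eef_pos': array([170.52 , 626.576, 230.386]), 'tool_rot': array([-3.14 , -0.   ,  2.876]), 'force': array([ 0.784, -0.836, -0.464]), 'torque': array([ 0.023, -0.008, -0.013]), 'gripper_force': np.float64(0.0), 'width': np.float64(85.078)}
top [[-1.00000e-02 -9.90000e-01  1.70000e-01  2.00680e+02]
 [-1.00000e+00  0.00000e+00 -4.00000e-02  1.09570e+02]
 [ 4.00000e-02 -1.70000e-01 -9.80000e-01  1.95829e+03]
 [ 0.00000e+00  0.00000e+00  0.00000e+00  1.00000e+00]] -0.1855586004565739 [[499.38968915   0.         279.84581488]
 [  0.         499.38968915 212.95644196]
 [  0.           0.           1.        ]]
scene [[ 7.4000e-01 -4.8000e-01  4.8000e-01 -8.2890e+01]
 [-6.8000e-01 -5.3000e-01  5.2000e-01 -5.9326e+02]
 [ 0.0000e+00 -7.0000e-01 -7.1000e-01  9.4456e+02]
 [ 0.0000e+00  0.0000e+00  0.0000e+00  1.0000e+00]] -0.08154009590049835 [[378.96461768   0.         282.29632473]
 [  0.         378.96461768 208.21717959]
 [  0.           0.           1.        ]]
```

View pics/top0.png

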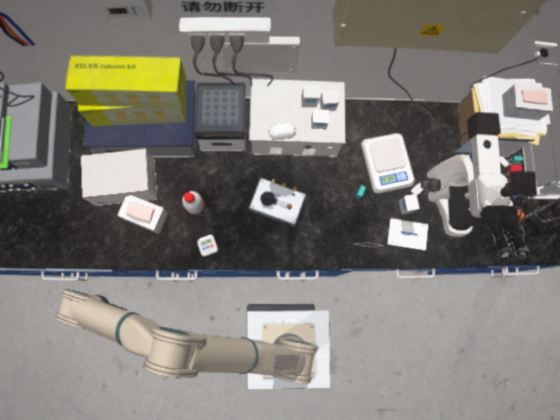

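View pics/scene0.png

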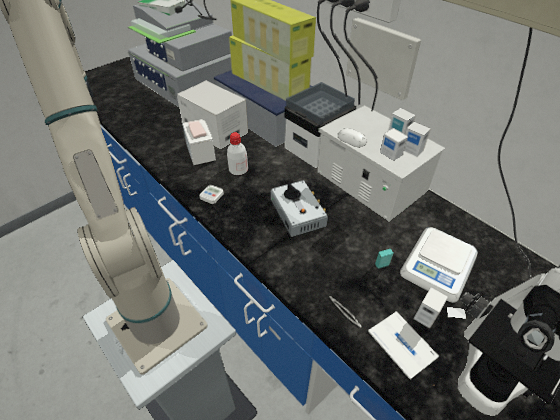

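The top view shows the selector unit at about (277,200), with its knob at (268,199) and its rivet near (290,206). In the scene view the unit is at (299,205), with the knob at (292,192) and the orange pin at (303,211). Next I'll segment both.

Run:
```python
from h import *
out=[]
for n,(u0,v0,u1,v1) in dict(top=(235,165,320,235),scene=(260,165,340,245)).items():
    z=np.load(n+".npz"); im,W=z["im"][v0:v1,u0:u1],z["W"][v0:v1,u0:u1]
    hsv=cv2.cvtColor(im,cv2.COLOR_RGB2HSV)
    pan=(W[...,2]>50)&(W[...,2]<66)&(hsv[...,2]>110)
    P=W[pan]; r=cv2.minAreaRect(P[:,:2].astype(np.float32)); print(n,"panel",pan.sum(),r,"z",np.median(P[:,2]))
    k=(W[...,2]>60)&(hsv[...,2]<70); print("dark high n",k.sum(),np.median(W[k],0))
    t=(W[...,2]>86)&(W[...,2]<105)
    q=W[t]
    if len(q)>4: print("bar",len(q),q.mean(0),cv2.minAreaRect(q[:,:2].astype(np.float32)))
    o=(hsv[...,0]<20)&(hsv[...,1]>130)&(hsv[...,2]>120)
    for v,u in np.argwhere(o): print("or",u+u0,v+v0,im[v,u],W[v,u].round(0))
    out.append(cv2.resize(im,(390,390),interpolation=cv2.INTER_CUBIC))
cv2.imwrite("pics/crop.png",np.hstack(out)[...,::-1])
```

```text
top panel 1174 ((576.17529296875, 41.87933349609375), (188.99440002441406, 130.3004913330078), 69.12211608886719) z 59.25602087573941
dark high n 137 [577.41151695  80.62111305  75.28820237]
bar 39 [585.02073548  82.66708834  93.85180307] ((585.631103515625, 82.70867156982422), (41.90312194824219, 19.876340866088867), 89.7564926147461)
or 274 180 [125 101  59] [665.  52.  28.]
or 273 181 [170 139  82] [660.  56.  33.]
or 283 184 [127 101  60] [646.  17.  38.]
or 289 205 [188 112  76] [556.  -4.  71.]
or 288 206 [166  97  67] [551.  -0.  74.]
or 289 206 [199 108  51] [553.  -4.  65.]
or 290 206 [164  93  56] [552.  -8.  69.]
or 289 207 [149  86  55] [549.  -4.  67.]
scene panel 1313 ((630.755859375, 31.388381958007812), (210.63819885253906, 287.88360595703125), 85.28228759765625) z 58.68833892735245
dark high n 197 [572.66256323  64.23334023  70.15299118]
bar 70 [655.94325319  62.89951808  92.01763608] ((675.1845703125, 64.364990234375), (46.54772186279297, 205.67762756347656), 83.83352661132812)
or 302 209 [216 127  47] [547.  -6.  71.]
or 303 209 [235 148  65] [550.  -7.  71.]
or 302 210 [189 109  43] [547.  -6.  67.]
or 303 210 [199 120  56] [549.  -9.  68.]
or 304 210 [131  86  42] [550. -11.  69.]
or 302 211 [162  92  40] [544.  -9.  66.]
or 303 211 [141  77  34] [549.  -9.  63.]
```

View pics/crop.png

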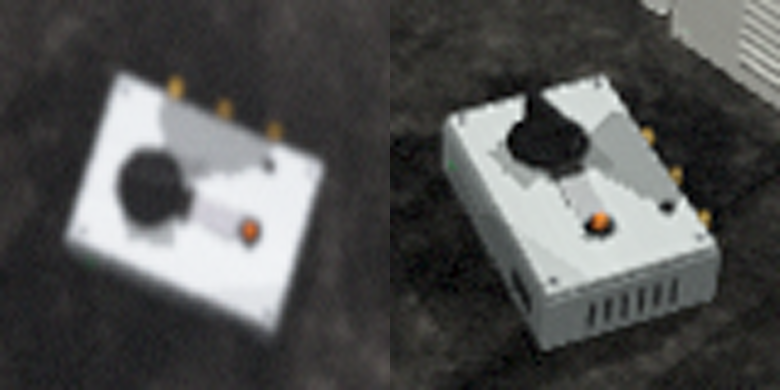

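Emit:
arm_command([
  {"dx": 0, "dy": 0, "dz": 0.03, "yaw": 0},
  {"dx": 0.4, "dy": -0.58, "dz": 0.03, "yaw": -80},
  {"dx": 0.4, "dy": -0.58, "dz": 0.03, "yaw": -80},
  {"dx": 0.4, "dy": -0.58, "dz": 0.03, "yaw": -80},
  {"dx": 0.4, "dy": -0.58, "dz": 0.03, "yaw": -80},
  {"dx": 0.4, "dy": -0.58, "dz": 0.03, "yaw": -80},
  {"dx": 0.4, "dy": -0.58, "dz": 0.03, "yaw": -80},
  {"dx": 0.4, "dy": -0.58, "dz": 0.03, "yaw": -80},
  {"dx": 0.4, "dy": -0.58, "dz": 0.03, "yaw": -80},
  {"dx": 0.4, "dy": -0.58, "dz": 0.03, "yaw": -80},
  {"dx": 0.4, "dy": -0.58, "dz": 0.03, "yaw": -80},
  {"dx": 0.4, "dy": -0.58, "dz": 0.03, "yaw": -80},
  {"dx": 0.4, "dy": -0.58, "dz": 0.03, "yaw": -80},
  {"dx": 0.4, "dy": -0.58, "dz": 0.03, "yaw": -80},
  {"dx": 0.4, "dy": -0.58, "dz": 0.03, "yaw": -80},
  {"dx": 0.4, "dy": -0.58, "dz": 0.03, "yaw": -80},
  {"dx": 0.4, "dy": -0.58, "dz": 0.03, "yaw": -80},
  {"dx": 0.4, "dy": -0.58, "dz": 0.03, "yaw": -80},
  {"dx": 0.4, "dy": -0.58, "dz": 0.03, "yaw": -80},
  {"dx": 0.4, "dy": -0.58, "dz": 0.03, "yaw": -80},
])

```text
invalid input at $.deltas[0]: expected keys dx, dy, dz, yaw, jaw
```

```bash
cat > look.py <<'E'
from h import *
import sys
s=read_state(); print({k:np.round(s[k],3) for k in("clock","qpos","eef_pos","tool_rot","force")})
im,d,p=cam("wrist"); W=world(p,d); np.savez("wrist",im=im,d=d,W=W)
cv2.imwrite(f"pics/{sys.argv[1]}.png",im[...,::-1])
hsv=cv2.cvtColor(im,cv2.COLOR_RGB2HSV)
near=np.hypot(W[...,0]-570,W[...,1]-40)<140
pan=near&(abs(W[...,2]-60)<5)&(hsv[...,2]>110)
if pan.sum()>50: print("panel",pan.sum(),cv2.minAreaRect(W[pan][:,:2].astype(np.float32)),np.median(W[pan][:,2]))
t=(d>0)&(abs(W[...,2]-94)<5)&(np.hypot(W[...,0]-586,W[...,1]-81)<45)
if t.sum()>20: print("bar",t.sum(),W[t].mean(0),cv2.minAreaRect(W[t][:,:2].astype(np.float32)))
o=near&(hsv[...,0]<20)&(hsv[...,1]>130)&(hsv[...,2]>100)&(np.hypot(W[...,0]-554,W[...,1]+3)<25)
if o.sum(): print("pin",o.sum(),np.median(W[o],0),W[o].max(0),W[o].min(0))
E
python3 look.py w1
```

```text
{'clock': np.float64(0.1), 'qpos': array([-1.371,  0.629,  0.038,  1.518, -0.027,  0.996, -0.02 ]), 'eef_pos': array([170.545, 626.662, 230.496]), 'tool_rot': array([-3.14 , -0.   ,  2.876]), 'force': array([-1.045,  0.302, -1.227])}
```

View pics/w1.png

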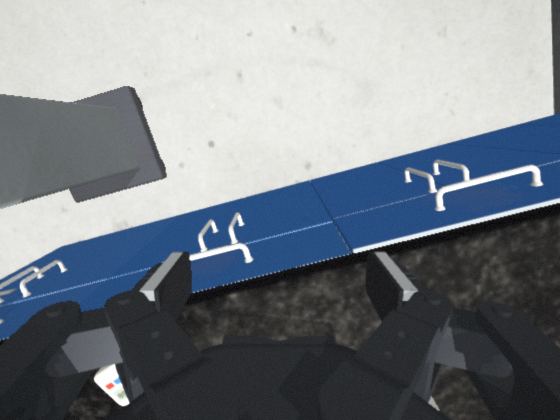

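The call was refused because every row needs a jaw value. The picture shows the bench front edge, with the camera looking along tool +x past the fingers at (165,280) and (390,280). I'll stand off on the −y side of the unit so the camera sees it.

Emit:
arm_command([
  {"dx": 0, "dy": 0, "dz": 0.03, "yaw": 0, "jaw": 1},
  {"dx": 0.4, "dy": -0.68, "dz": 0.05, "yaw": -80, "jaw": 1},
  {"dx": 0.4, "dy": -0.68, "dz": 0.05, "yaw": -80, "jaw": 1},
  {"dx": 0.4, "dy": -0.68, "dz": 0.05, "yaw": -80, "jaw": 1},
  {"dx": 0.4, "dy": -0.68, "dz": 0.05, "yaw": -80, "jaw": 1},
  {"dx": 0.4, "dy": -0.68, "dz": 0.05, "yaw": -80, "jaw": 1},
  {"dx": 0.4, "dy": -0.68, "dz": 0.05, "yaw": -80, "jaw": 1},
  {"dx": 0.4, "dy": -0.68, "dz": 0.05, "yaw": -80, "jaw": 1},
  {"dx": 0.4, "dy": -0.68, "dz": 0.05, "yaw": -80, "jaw": 1},
  {"dx": 0.4, "dy": -0.68, "dz": 0.05, "yaw": -80, "jaw": 1},
  {"dx": 0.4, "dy": -0.68, "dz": 0.05, "yaw": -80, "jaw": 1},
  {"dx": 0.4, "dy": -0.68, "dz": 0.05, "yaw": -80, "jaw": 1},
  {"dx": 0.4, "dy": -0.68, "dz": 0.05, "yaw": -80, "jaw": 1},
  {"dx": 0.4, "dy": -0.68, "dz": 0.05, "yaw": -80, "jaw": 1},
  {"dx": 0.4, "dy": -0.68, "dz": 0.05, "yaw": -80, "jaw": 1},
  {"dx": 0.4, "dy": -0.68, "dz": 0.05, "yaw": -80, "jaw": 1},
  {"dx": 0.4, "dy": -0.68, "dz": 0.05, "yaw": -80, "jaw": 1},
  {"dx": 0.4, "dy": -0.68, "dz": 0.05, "yaw": -80, "jaw": 1},
  {"dx": 0.4, "dy": -0.68, "dz": 0.05, "yaw": -80, "jaw": 1},
  {"dx": 0.4, "dy": -0.68, "dz": 0.05, "yaw": -80, "jaw": 1},
])

```text
clock: 2.15
eef_pos: [570.1, -51.2, 280.9]
tool_rot: [-3.14, -0.001, 1.481]
force: [-0.3, 0.6, -0.3]
width: 85.5
gripper_force: 0.0
```

```bash
python3 look.py w2
```

```text
{'clock': np.float64(2.15), 'qpos': array([-0.281,  0.504,  0.5  ,  1.684, -0.275,  1.025,  0.221]), 'eef_pos': array([570.094, -51.229, 280.867]), 'tool_rot': array([-3.140e+00, -1.000e-03,  1.481e+00]), 'force': array([-0.278,  0.56 , -0.321])}
panel 14036 ((573.5164794921875, 39.409645080566406), (185.3617706298828, 126.36257934570312), 69.20966339111328) 60.34169441880405
bar 553 [582.89134308  78.37904624  93.54028361] ((582.8563842773438, 78.28816986083984), (45.66112518310547, 11.917908668518066), 82.86188507080078)
pin 53 [551.21094234  -5.26809919  70.61844976] [555.1834814   -1.56836672  73.13605536] [546.16323939 -10.23089398  62.3108517 ]
```

View pics/w2.png

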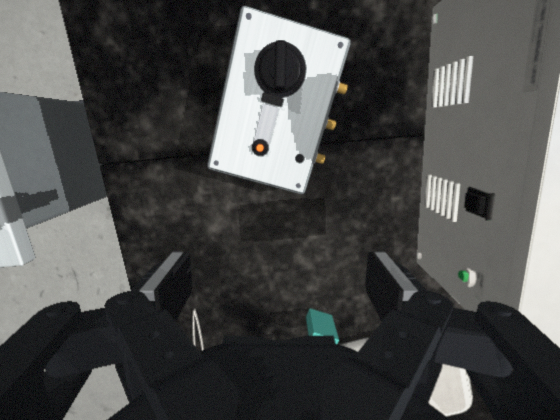

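The bar measures 45.7×11.9 mm at z 93.5 with yaw 82.9°, and its centre agrees with the position implied by the panel. The picture shows the knob at (280,68), the pin at (260,148), and the sockets on the +x side. Next I'll move above the knob, descend and close.

Emit:
arm_command([
  {"dx": 0.013, "dy": 0.05, "dz": 0, "yaw": -2, "jaw": 1},
  {"dx": 0.013, "dy": 0.1, "dz": 0, "yaw": -2, "jaw": 1},
  {"dx": 0.013, "dy": 0.13, "dz": 0, "yaw": -2, "jaw": 1},
  {"dx": 0.013, "dy": 0.13, "dz": -0.04, "yaw": -2, "jaw": 1},
  {"dx": 0.013, "dy": 0.13, "dz": -0.08, "yaw": -2, "jaw": 1},
  {"dx": 0.013, "dy": 0.13, "dz": -0.12, "yaw": -2, "jaw": 1},
  {"dx": 0.013, "dy": 0.13, "dz": -0.15, "yaw": -2, "jaw": 1},
  {"dx": 0.013, "dy": 0.13, "dz": -0.17, "yaw": -2, "jaw": 1},
  {"dx": 0.013, "dy": 0.13, "dz": -0.19, "yaw": -2, "jaw": 1},
  {"dx": 0.013, "dy": 0.13, "dz": -0.203, "yaw": -2, "jaw": 1},
  {"dx": 0.013, "dy": 0.13, "dz": -0.203, "yaw": -2, "jaw": 1},
])

```text
clock: 3.3
eef_pos: [582.1, 78.4, 76.9]
tool_rot: [-3.138, 0.0, 1.446]
force: [-0.3, 0.8, 0.2]
width: 85.2
gripper_force: 0.0
```

Emit:
arm_command([
  {"dx": 0, "dy": 0, "dz": 0, "yaw": 0, "jaw": 0.4},
  {"dx": 0, "dy": 0, "dz": 0, "yaw": 0, "jaw": 0.3},
  {"dx": 0, "dy": 0, "dz": 0, "yaw": 0, "jaw": 0.22},
  {"dx": 0, "dy": 0, "dz": 0, "yaw": 0, "jaw": 0.15},
  {"dx": 0, "dy": 0, "dz": 0, "yaw": 0, "jaw": 0.1},
  {"dx": 0, "dy": 0, "dz": 0, "yaw": 0, "jaw": 0.1},
  {"dx": 0, "dy": 0, "dz": 0, "yaw": 0, "jaw": 0.1},
  {"dx": 0, "dy": 0, "dz": 0, "yaw": 0, "jaw": 0.1},
])

```text
clock: 4.1
eef_pos: [583.2, 77.4, 79.0]
tool_rot: [-3.141, -0.001, 1.445]
force: [-3.0, 0.9, 5.3]
width: 10.4
gripper_force: 59.1
```

```bash
python3 -c "
from h import *
s=read_state(); print({k:np.round(v,3) for k,v in s.items() if k!='tau'})"
```

```text
{'clock': np.float64(4.1), 'qpos': array([-0.403,  0.775,  0.362,  1.824, -0.44 ,  0.623,  0.101]), 'qd': array([-0.002, -0.003,  0.   ,  0.001, -0.001, -0.002, -0.001]), 'eef_pos': array([583.15 ,  77.401,  78.983]), 'tool_rot': array([-3.141e+00, -1.000e-03,  1.445e+00]), 'force': array([-3.039,  0.931,  5.267]), 'torque': array([ 0.065,  0.554, -0.087]), 'gripper_force': np.float64(59.149), 'width': np.float64(10.428)}
```

Emit:
arm_command([
  {"dx": 0, "dy": 0, "dz": 0, "yaw": 7, "jaw": 0.1},
  {"dx": 0, "dy": 0, "dz": 0, "yaw": 14, "jaw": 0.1},
  {"dx": 0, "dy": 0, "dz": 0, "yaw": 21, "jaw": 0.1},
  {"dx": 0, "dy": 0, "dz": 0, "yaw": 28, "jaw": 0.1},
  {"dx": 0, "dy": 0, "dz": 0, "yaw": 35, "jaw": 0.1},
  {"dx": 0, "dy": 0, "dz": 0, "yaw": 42, "jaw": 0.1},
  {"dx": 0, "dy": 0, "dz": 0, "yaw": 49, "jaw": 0.1},
  {"dx": 0, "dy": 0, "dz": 0, "yaw": 56, "jaw": 0.1},
  {"dx": 0, "dy": 0, "dz": 0, "yaw": 63, "jaw": 0.1},
  {"dx": 0, "dy": 0, "dz": 0, "yaw": 68, "jaw": 0.1},
  {"dx": 0, "dy": 0, "dz": 0, "yaw": 72, "jaw": 0.1},
  {"dx": 0, "dy": 0, "dz": 0, "yaw": 75, "jaw": 0.1},
  {"dx": 0, "dy": 0, "dz": 0, "yaw": 77, "jaw": 0.1},
  {"dx": 0, "dy": 0, "dz": 0, "yaw": 77, "jaw": 0.1},
  {"dx": 0, "dy": 0, "dz": 0, "yaw": 77, "jaw": 0.1},
])

```text
clock: 5.6
eef_pos: [584.7, 78.4, 79.0]
tool_rot: [3.139, 0.001, 2.788]
force: [1.1, 4.6, 6.6]
width: 10.4
gripper_force: 59.2
```

```bash
python3 -c "
from h import *
s=read_state(); print({k:np.round(v,3) for k,v in s.items() if k!='tau'})
im,d,p=cam('wrist');cv2.imwrite('pics/w3.png',im[...,::-1])"
```

```text
{'clock': np.float64(5.6), 'qpos': array([-1.790e-01,  7.430e-01, -1.000e-03,  1.816e+00, -0.000e+00,
        5.800e-01,  1.037e+00]), 'qd': array([-0.003,  0.001,  0.002,  0.001, -0.001, -0.   , -0.   ]), 'eef_pos': array([584.667,  78.351,  79.004]), 'tool_rot': array([3.139e+00, 1.000e-03, 2.788e+00]), 'force': array([1.132, 4.609, 6.576]), 'torque': array([ 1.007, -0.166, -0.007]), 'gripper_force': np.float64(59.187), 'width': np.float64(10.407)}
```

View pics/w3.png

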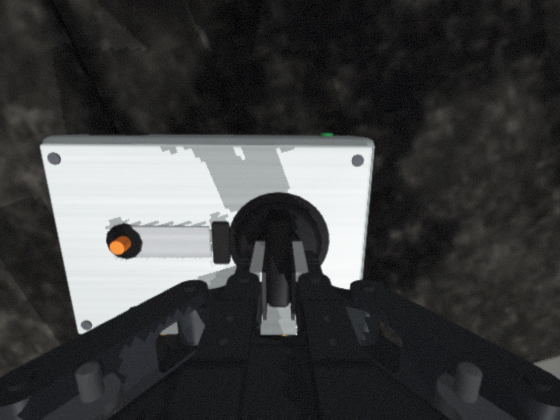

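The picture shows the bar (280,250) upright and parallel to the unit's short edges, which means joint 0. I'll push 4° further and read the torque to confirm the stop.

Emit:
arm_command([
  {"dx": 0, "dy": 0, "dz": 0, "yaw": 2, "jaw": 0.1},
  {"dx": 0, "dy": 0, "dz": 0, "yaw": 4, "jaw": 0.1},
  {"dx": 0, "dy": 0, "dz": 0, "yaw": 4, "jaw": 0.1},
])

```text
clock: 5.95
eef_pos: [584.6, 78.4, 79.0]
tool_rot: [3.139, 0.001, 2.855]
force: [0.4, 3.7, 5.9]
width: 10.1
gripper_force: 62.1
```

```bash
python3 -c "
from h import *
s=read_state(); print({k:np.round(v,3) for k,v in s.items() if k!='tau'})"
```

```text
{'clock': np.float64(5.95), 'qpos': array([-0.167,  0.743, -0.02 ,  1.816,  0.021,  0.581,  1.084]), 'qd': array([-0.004,  0.   ,  0.005, -0.001, -0.007, -0.001, -0.015]), 'eef_pos': array([584.624,  78.372,  78.974]), 'tool_rot': array([3.139e+00, 1.000e-03, 2.855e+00]), 'force': array([0.405, 3.743, 5.881]), 'torque': array([ 1.024, -0.148, -1.008]), 'gripper_force': np.float64(62.071), 'width': np.float64(10.092)}
```

The torque of −1.0 N·m confirms the end stop, with the bar at zero near yaw 159.5°. Now clockwise 120° to yaw ≈39.5°.

Emit:
arm_command([
  {"dx": 0, "dy": 0, "dz": 0, "yaw": -7, "jaw": 0.1},
  {"dx": 0, "dy": 0, "dz": 0, "yaw": -14, "jaw": 0.1},
  {"dx": 0, "dy": 0, "dz": 0, "yaw": -21, "jaw": 0.1},
  {"dx": 0, "dy": 0, "dz": 0, "yaw": -28, "jaw": 0.1},
  {"dx": 0, "dy": 0, "dz": 0, "yaw": -35, "jaw": 0.1},
  {"dx": 0, "dy": 0, "dz": 0, "yaw": -42, "jaw": 0.1},
  {"dx": 0, "dy": 0, "dz": 0, "yaw": -49, "jaw": 0.1},
  {"dx": 0, "dy": 0, "dz": 0, "yaw": -56, "jaw": 0.1},
  {"dx": 0, "dy": 0, "dz": 0, "yaw": -63, "jaw": 0.1},
  {"dx": 0, "dy": 0, "dz": 0, "yaw": -70, "jaw": 0.1},
  {"dx": 0, "dy": 0, "dz": 0, "yaw": -77, "jaw": 0.1},
  {"dx": 0, "dy": 0, "dz": 0, "yaw": -84, "jaw": 0.1},
  {"dx": 0, "dy": 0, "dz": 0, "yaw": -91, "jaw": 0.1},
  {"dx": 0, "dy": 0, "dz": 0, "yaw": -98, "jaw": 0.1},
  {"dx": 0, "dy": 0, "dz": 0, "yaw": -105, "jaw": 0.1},
  {"dx": 0, "dy": 0, "dz": 0, "yaw": -112, "jaw": 0.1},
  {"dx": 0, "dy": 0, "dz": 0, "yaw": -118, "jaw": 0.1},
  {"dx": 0, "dy": 0, "dz": 0, "yaw": -122, "jaw": 0.1},
  {"dx": 0, "dy": 0, "dz": 0, "yaw": -124, "jaw": 0.1},
  {"dx": 0, "dy": 0, "dz": 0, "yaw": -124, "jaw": 0.1},
])

```text
clock: 7.95
eef_pos: [582.2, 77.8, 79.0]
tool_rot: [-3.139, 0.001, 0.693]
force: [-3.7, 3.2, 10.2]
width: 10.3
gripper_force: 59.9
```

Emit:
arm_command([
  {"dx": 0, "dy": 0, "dz": 0, "yaw": 0, "jaw": 0.1},
  {"dx": 0, "dy": 0, "dz": 0, "yaw": 0, "jaw": 0.1},
  {"dx": 0, "dy": 0, "dz": 0, "yaw": 0, "jaw": 0.1},
  {"dx": 0, "dy": 0, "dz": 0, "yaw": 0, "jaw": 0.1},
])

```text
clock: 8.35
eef_pos: [582.2, 77.8, 79.0]
tool_rot: [-3.138, 0.001, 0.693]
force: [-3.7, 3.1, 10.4]
width: 10.9
gripper_force: 59.9
```

```bash
python3 -c "
from h import *
s=read_state(); print({k:np.round(v,3) for k,v in s.items() if k!='tau'})"
```

```text
{'clock': np.float64(8.35), 'qpos': array([-0.522,  0.821,  0.566,  1.829, -0.665,  0.694, -0.446]), 'qd': array([ 0.001,  0.   ,  0.   ,  0.   , -0.001,  0.001, -0.001]), 'eef_pos': array([582.232,  77.778,  78.991]), 'tool_rot': array([-3.138e+00,  1.000e-03,  6.930e-01]), 'force': array([-3.726,  3.07 , 10.449]), 'torque': array([0.61 , 0.801, 0.004]), 'gripper_force': np.float64(59.861), 'width': np.float64(10.919)}
```

Emit:
arm_command([
  {"dx": 0, "dy": 0, "dz": 0, "yaw": 0, "jaw": 0.3},
  {"dx": 0, "dy": 0, "dz": 0, "yaw": 0, "jaw": 0.6},
  {"dx": 0, "dy": 0, "dz": 0, "yaw": 0, "jaw": 0.9},
  {"dx": 0, "dy": 0, "dz": 0, "yaw": 0, "jaw": 0.9},
  {"dx": 0, "dy": 0, "dz": 0.03, "yaw": 0, "jaw": 0.9},
  {"dx": 0, "dy": 0, "dz": 0.07, "yaw": 0, "jaw": 0.9},
  {"dx": 0, "dy": 0, "dz": 0.11, "yaw": 0, "jaw": 0.6},
  {"dx": -0.013, "dy": -0.04, "dz": 0.15, "yaw": 8, "jaw": 0.3},
  {"dx": -0.013, "dy": -0.08, "dz": 0.18, "yaw": 16, "jaw": 0},
  {"dx": -0.013, "dy": -0.12, "dz": 0.18, "yaw": 24, "jaw": 0},
  {"dx": -0.013, "dy": -0.13, "dz": 0.18, "yaw": 32, "jaw": 0},
  {"dx": -0.013, "dy": -0.13, "dz": 0.18, "yaw": 40, "jaw": 0},
  {"dx": -0.013, "dy": -0.13, "dz": 0.18, "yaw": 45, "jaw": 0},
  {"dx": -0.013, "dy": -0.13, "dz": 0.18, "yaw": 45, "jaw": 0},
  {"dx": -0.013, "dy": -0.13, "dz": 0.18, "yaw": 45, "jaw": 0},
])

```text
clock: 9.85
eef_pos: [570.5, -53.0, 258.2]
tool_rot: [-3.141, 0.0, 1.477]
force: [-0.9, 0.1, 0.1]
width: -0.1
gripper_force: 0.0
```

```bash
python3 look.py w4
```

```text
{'clock': np.float64(9.85), 'qpos': array([-0.288,  0.532,  0.517,  1.714, -0.307,  0.977,  0.25 ]), 'eef_pos': array([570.545, -53.012, 258.194]), 'tool_rot': array([-3.141,  0.   ,  1.477]), 'force': array([-0.898,  0.062,  0.057])}
panel 16093 ((573.5781860351562, 39.74462127685547), (185.28811645507812, 126.54708862304688), 69.19094848632812) 60.33127607654558
bar 651 [583.06357452  78.18954402  93.56038281] ((582.7754516601562, 78.48338317871094), (45.73654556274414, 12.267231941223145), 39.81779861450195)
pin 62 [550.97034327  -5.21343586  70.91585857] [555.11918707  -1.17933259  72.72263735] [545.5199248  -10.15349317  61.43697816]
```

View pics/w4.png

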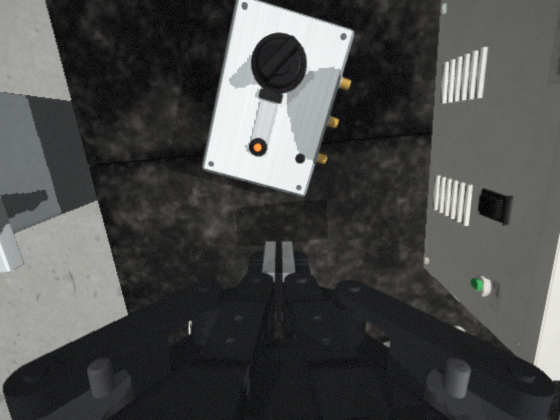

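The bar is at yaw 39.8°, so the joint is about 119.4°, the fourth click. The pin (258,147) is still proud at z≈71 and sits at (551,−5.2), which agrees with the position implied by the panel. I'll go above it with the fingers shut.

Emit:
arm_command([
  {"dx": -0.0195, "dy": 0.048, "dz": -0.03, "yaw": 0, "jaw": 0},
  {"dx": -0.0195, "dy": 0.048, "dz": -0.07, "yaw": 0, "jaw": 0},
  {"dx": -0.0195, "dy": 0.048, "dz": -0.11, "yaw": 0, "jaw": 0},
  {"dx": -0.0195, "dy": 0.048, "dz": -0.15, "yaw": 0, "jaw": 0},
  {"dx": -0.0195, "dy": 0.048, "dz": -0.17, "yaw": 0, "jaw": 0},
  {"dx": -0.0195, "dy": 0.048, "dz": -0.18, "yaw": 0, "jaw": 0},
  {"dx": -0.0195, "dy": 0.048, "dz": -0.18, "yaw": 0, "jaw": 0},
  {"dx": -0.0195, "dy": 0.048, "dz": -0.18, "yaw": 0, "jaw": 0},
])

```text
clock: 10.7
eef_pos: [552.1, -5.0, 79.2]
tool_rot: [3.14, 0.0, 1.479]
force: [0.1, 0.6, 1.2]
width: 0.3
gripper_force: 0.0
```

Emit:
arm_command([
  {"dx": 0, "dy": 0, "dz": -0.003, "yaw": 0, "jaw": 0},
  {"dx": 0, "dy": 0, "dz": -0.006, "yaw": 0, "jaw": 0},
  {"dx": 0, "dy": 0, "dz": -0.008, "yaw": 0, "jaw": 0},
  {"dx": 0, "dy": 0, "dz": -0.01, "yaw": 0, "jaw": 0},
  {"dx": 0, "dy": 0, "dz": -0.01, "yaw": 0, "jaw": 0},
])

```text
clock: 11.2
eef_pos: [551.6, -4.7, 68.6]
tool_rot: [3.141, -0.0, 1.479]
force: [0.3, 0.9, 3.2]
width: 0.2
gripper_force: 1.6
```

Emit:
arm_command([
  {"dx": 0, "dy": 0, "dz": -0.001, "yaw": 0, "jaw": 0},
  {"dx": 0, "dy": 0, "dz": -0.002, "yaw": 0, "jaw": 0},
  {"dx": 0, "dy": 0, "dz": -0.003, "yaw": 0, "jaw": 0},
  {"dx": 0, "dy": 0, "dz": -0.004, "yaw": 0, "jaw": 0},
  {"dx": 0, "dy": 0, "dz": -0.005, "yaw": 0, "jaw": 0},
  {"dx": 0, "dy": 0, "dz": -0.005, "yaw": 0, "jaw": 0},
  {"dx": 0, "dy": 0, "dz": -0.005, "yaw": 0, "jaw": 0},
])

```text
clock: 11.9
eef_pos: [551.6, -4.7, 63.2]
tool_rot: [3.141, -0.0, 1.48]
force: [1.0, 0.5, 2.8]
width: -0.1
gripper_force: 1.4
```

Emit:
arm_command([
  {"dx": 0, "dy": 0, "dz": -0.0007, "yaw": 0, "jaw": 0},
  {"dx": 0, "dy": 0, "dz": -0.0014, "yaw": 0, "jaw": 0},
  {"dx": 0, "dy": 0, "dz": -0.0014, "yaw": 0, "jaw": 0},
])

```text
clock: 12.2
eef_pos: [551.6, -4.7, 63.1]
tool_rot: [3.141, -0.001, 1.479]
force: [-1.3, 1.2, 13.9]
width: -0.4
gripper_force: 7.1
```

The tool has stopped at z 63.1 with 14 N, so it is on the flange and the pin is flush. I'll retreat and check.

Emit:
arm_command([
  {"dx": 0, "dy": 0, "dz": 0.02, "yaw": 0, "jaw": 0},
  {"dx": 0, "dy": 0, "dz": 0.06, "yaw": 0, "jaw": 0},
  {"dx": 0, "dy": 0, "dz": 0.1, "yaw": 0, "jaw": 0},
  {"dx": 0.01, "dy": -0.03, "dz": 0.14, "yaw": 0, "jaw": 0},
  {"dx": 0.02, "dy": -0.05, "dz": 0.18, "yaw": 0, "jaw": 0},
  {"dx": 0.02, "dy": -0.05, "dz": 0.195, "yaw": 0, "jaw": 0},
  {"dx": 0.02, "dy": -0.05, "dz": 0.195, "yaw": 0, "jaw": 0},
  {"dx": 0.02, "dy": -0.05, "dz": 0.195, "yaw": 0, "jaw": 0},
])

```text
clock: 13.0
eef_pos: [570.0, -54.2, 255.6]
tool_rot: [-3.139, -0.001, 1.48]
force: [0.9, 0.1, 0.3]
width: 0.2
gripper_force: 0.0
```

```bash
python3 look.py w5
python3 - <<'E'
import cv2
im=cv2.imread("pics/w5.png")[0:210,180:380]; cv2.imwrite("pics/w5c.png",cv2.resize(im,None,fx=2.8,fy=2.8))
E
```

```text
{'clock': np.float64(13.0), 'qpos': array([-0.285,  0.536,  0.518,  1.717, -0.311,  0.975,  0.258]), 'eef_pos': array([569.974, -54.172, 255.64 ]), 'tool_rot': array([-3.139e+00, -1.000e-03,  1.480e+00]), 'force': array([0.907, 0.146, 0.307])}
panel 16331 ((574.000244140625, 39.66267395019531), (185.36415100097656, 126.51409149169922), 69.51786041259766) 60.33099965832372
bar 663 [583.10023799  78.23099317  93.5409199 ] ((582.7671508789062, 78.56037902832031), (45.86701965332031, 12.333672523498535), 39.20516586303711)
pin 41 [550.87523729  -5.34766969  63.48114963] [555.07288829  -1.30198354  65.17285134] [547.03530381  -9.07568065  61.93640605]
```

View pics/w5c.png

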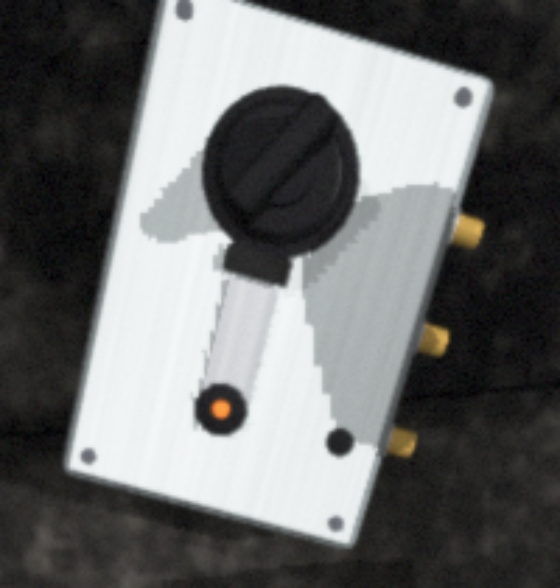

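The crop shows the pin at (221,409) level with its flange, measured z 63.5 against 63. The bar (280,160) is still at yaw 39.2°, which is the fourth click. The arm is clear of everything.

```bash
python3 -c "
from cell import finish_job; print(finish_job())"
```

```text
the job is handed in; nothing more can be done
None
```

I turned the knob to its anticlockwise end stop, then clockwise to the fourth click (about 120°), pushed the rivet pin flush, and handed the job in at about 13 s; the hand-in returned no verdict.

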